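# Load the brush tray and slide it across to the drying rack

## Robot

A 6-joint arm with a two-finger parallel gripper is mounted at the origin on a cart in front of the work surface, level with it; the furniture and walls round the work are solid. World frame = base frame: x ahead of the robot, y to its left, z up, the work surface at z = 0. Lengths are in m, angles in rad, forces in N, time in s.
With the tool pointing down it reaches from about 0.25 to 0.725 m from the base axis. Payload 4 kg.
Tool frame: the origin (TCP) lies between the finger pads; the fingertips stand 14 mm ahead of it and the grasp point (between the pads) lies 5 mm behind it; z points along the fingers, y is the line along which they close (so a half turn about z gives the same grasp; the last joint's range is limited). The gripper opens to 85 mm and grips with 20 to 120 N. Pads are 22 mm wide; open, the fingers measure 114 mm over their backs; the gripper's body (76 mm by 85 mm) begins 54 mm behind the grasp point. The pads swing forward as they close: fully open they stand 13 mm farther back than shut.
Start: joints at [-1.241, 0.241, 0.005, 1.335, 0, 1.571], TCP at [0.162, -0.473, 0.245] pointing down, gripper open.
Joint ranges: [-2.72, 2.72], [-1.05, 1.87], [-1.09, 1.28], [-1.99, 2.15], [-1.42, 1.44], [-3.14, 3.14]. Speed limits (rad/s): [2.79, 2.79, 3.14, 3.14, 3.14, 3.14].

## Interface

Orientations are given as a 3x3 rotation matrix whose columns are the frame's x, y, z axes.
In Python, from bench import status, eyes, workorder gives the robot as it stands. The module is installed in compiled form; this text tells all that it offers.
- The arm moves only by the tool arm_command, never from a script. Its argument "commands" is a list of rows, each a list of 7 numbers: the closure in counts, from 0 (fully open) to 255 (shut), then the shift along the world's x, y, z in m, then the turn, a rotation vector about the world's x, y, z in rad. In form: [[claw, tx, ty, tz, rx, ry, rz], ...]. A call has 1 to 5 rows; each row is the pose to reach, as a shift and turn from the pose commanded when the call began; what a row does not reach only later rows make up. A row lasts 1/10 s, in which the tool goes at most 50 mm and 8.59 degrees, less where a joint would pass 70% of its speed; a pose out of reach is approached as far as the arm can. A call with a gripper value outside its range is refused whole. The fingers move at their own pace and stop on an object; "grip_force" is the grip in N (left out, the last holds). Time passes only in rows, so rows that repeat a pose let the fingers close. It gives the time, the measured TCP pose, the force, the opening and the grip force at its end, in the units of the state.
- status.get_obs(): the state, without advancing time (a new reading comes with each control period).
- eyes.get_image(name): name is "side" or "top" or "wrist"; returns a dict with "pixels" (420x560x3 uint8, red, green, blue), "K" (3x3 intrinsics, pixels), "R" (3x3) and "t" (3): a world point X has camera coordinates R X + t; the wrist camera has in their place "mount" (4x4, takes a point from camera to tool coordinates, whose origin is the TCP and whose axes are the flange's). Camera axes: x right, y down, z forward; pixel columns grow to the right and rows downward; lengths in m; the calibration is good to about 2 mm. A picture is of the moment at which its call begins: read the wrist's pose just before it. There is no depth.
- workorder.close_job(): hands the job in; it is judged then, once.
The state is a dict: "clock": time; "joints": joint angles; "qd": joint speeds; "joint_torque": joint torques, N m; "eef_pos": TCP position; "eef_rot": TCP orientation; "contact_force": force on the tool from outside, world axes, zero at the start; "ft_torque": the same for the moment, N m; "opening": finger opening in m; "gripper_force": force on a finger pad.
Only numpy, scipy, OpenCV 4.12 (cv2) and the standard library are available. Lean on these libraries where they do the work, as an engineer would, in place of code of your own. Each camera call takes 0.05 s, during which the arm holds its last target. There are 200 camera calls.

## Task

The washed brushes must go on the drying rack. Take the two dry wood blocks off the rack and lay them flat on the open table on the robot's side of the rack and stand; lay each brush flat in a groove of its own in the tray, bristles at the end away from the tray's handle. Then draw back the rack's bolt, slide the loaded tray across the gap, keeping it level so that it never sags into the gap, until it is fully home against the rack's end stop, and shoot the bolt fully home behind it; do not disturb the glass or the paint bottles.

Things in the scene. Friction and masses are not known exactly. Their poses are not given: they have to be found in the camera images.
- stand_deck (a point): Fixed plywood loading stand, 200 (x) by 330 (y) mm, deck 45 mm above the table. This point: middle of the deck's top face. x points roughly away from the robot, y to its left; the rack lies beyond the stand's open -y edge (y = -165 mm). Side fences, inner faces at x = +-88 mm, rise 10 mm above the deck; a 10 mm lip closes the +y end.
- rack_deck (a point): Fixed low aluminium drying rack in line with the stand, axes as the stand's. This point: middle of the rack on top of its five wooden slats, 42 mm above the table (3 mm below the stand's deck). Slats run along y, 14 mm wide, 32 mm apart. Side rails, inner faces at x = +-88 mm, rise 10 mm over the slats. The tray is home when its middle is at x = 0, y = 0 of this point.
- rack_mouth (a point): Middle of the rack's open +y end, at slat height, 150 mm from the rack's middle; the slats end here in a short ramp and the side rails flare a little. Between it and the stand's edge is an open gap of 85 to 100 mm, down to the table.
- rack_stop (a point): Middle of the inner face of the rack's end stop, 138 mm from the rack's middle towards -y, at slat height; the stop rises 32 mm above the slats.
- tray_mid (a point): Loose shallow steel tray, 168 (x) by 275 (y) mm, sides 12 mm high, nose wall 20 mm, tail wall 26 mm, about 0.45 kg, at first on the stand between the fences. This point: middle of its floor's top face, 3 mm above its underside. +y points to the tail with the handle, -y to the nose, which goes first onto the rack. Inside length 269 mm.
- nose_comb (a point): Middle of the wooden comb bar across the tray near its nose (y = -70 mm of the tray), top of the bar, 7 mm above the floor; 16 mm deep. Thin teeth rise 12 mm above it at x = -40, 0, +40 mm and part four grooves centred at x = -60, -20, +20, +60 mm, about 33 mm wide here; teeth at the tray's sides close the outer grooves.
- tail_comb (a point): The like comb bar near the tail (y = +70 mm of the tray), same height, wider teeth at the same x: grooves 25 to 28 mm wide here. A brush laid in a groove rests on both bars. Between the bars the floor is free for fingers.
- tray_handle (a point): Middle of the tray's handle: a wooden bar 12 mm thick, 100 mm long along the tray's x, above the tail wall, its middle 52 mm above the tray's underside (26 mm above the wall's top edge). Held up by two flat posts at x = +-45 mm; can be gripped from above, fingers closing along y.
- bolt (a joint): Slide bolt at the rack's mouth, on the robot's side, m: 0 = shot fully home (rod reaches 34 mm into the tray's way, just behind the tail wall of a tray that is home), 0.042 = fully drawn back towards -x of the rack, rod clear of the way. Friction of about 2 N; it stays where it is left.
- bolt_knob (a point): Middle of the bolt's upright steel knob, 16 mm across and 26 mm high (13 mm above and below this point), moves along the rack's x axis with the bolt; guide straps on either side of it along x end 17 mm below this point. 85 mm above the table.
- brush_a_mid (a point): Loose flat brush, 250 mm long, handle 12 mm wide and 12 mm thick at mid-length, bristle end 25 mm wide, 30 g; origin at its mid-length, 6 mm above what it lies on. Its x axis runs from the handle's end to the bristles, z up as it lies flat. The plain wooden handle reaches from the handle's end to about 15 mm beyond the origin. May be absent.
- brush_b_mid (a point): Loose flat brush, 250 mm long, handle 12 mm wide and 12 mm thick at mid-length, bristle end 25 mm wide, 30 g; origin at its mid-length, 6 mm above what it lies on. Its x axis runs from the handle's end to the bristles, z up as it lies flat. The plain wooden handle reaches from the handle's end to about 15 mm beyond the origin. May be absent.
- brush_c_mid (a point): Loose medium brush, 235 mm long, handle 12 mm wide and 12 mm thick at mid-length, bristle end 17 mm wide, 30 g; origin at its mid-length, 6 mm above what it lies on. Its x axis runs from the handle's end to the bristles, z up as it lies flat. The plain wooden handle reaches from the handle's end to about 15 mm beyond the origin. May be absent.
- brush_d_mid (a point): Loose narrow brush, 210 mm long, handle 12 mm wide and 12 mm thick at mid-length, bristle end 12 mm wide, 30 g; origin at its mid-length, 6 mm above what it lies on. Its x axis runs from the handle's end to the bristles, z up as it lies flat. The plain wooden handle reaches from the handle's end to about 15 mm beyond the origin. May be absent.
- brush_a_bristles (a point): Point in the bristles of brush_a, 10 mm short of the bristle end, on its axis.
- brush_b_bristles (a point): Point in the bristles of brush_b, 10 mm short of the bristle end, on its axis.
- brush_c_bristles (a point): Point in the bristles of brush_c, 10 mm short of the bristle end, on its axis.
- brush_d_bristles (a point): Point in the bristles of brush_d, 10 mm short of the bristle end, on its axis.
- block_a_mid (a point): One of two like planed pine blocks, 45 (x) by 80 (y) by 30 (z) mm, 52 g, loose, at first lying flat on the rack's slats; origin at its centre.
- block_b_mid (a point): One of two like planed pine blocks, 45 (x) by 80 (y) by 30 (z) mm, 52 g, loose, at first lying flat on the rack's slats; origin at its centre.
- water_glass: Bystander: glass tumbler with blue paint, 89 mm across, 86 mm high, standing on the table; origin under its centre. Leave alone.
- ochre: Bystander: white paint bottle with a yellow label, 50 mm across, 94 mm high; origin under its centre. Leave alone.
- white: Bystander: white paint bottle with a red label, 50 mm across, 94 mm high; origin under its centre. Leave alone.
Mind the look-alikes: they are no part of the job. Leave any turquoise look-alike of the part that bears block_b_mid alone.

How it is judged:
By the outcome, as a careful person would: the job done as asked, in the order asked, and still so for the second after the job is handed in, with the robot touching nothing.
Of brush_a, brush_b, brush_c, brush_d only 2 to 4 are there at a start; the rules pass over those that are not, and their reading is None.
At some moment in a run one of brush_a, brush_b, brush_c, brush_d may be knocked a few centimetres aside while the robot is not near it.
Once in a run the grip may slacken for a moment while it holds something.
It also fails if it takes over 210 s, if anything falls off the work surface, if the arm or the gripper's body presses on something with over 40 N, if the wrist force passes 120 N, or if a joint passes its speed limit or range.

## Working session

There is one attempt and no reset: what is moved stays moved. The work goes in short steps, Python scripts to look and compute and a tool call to move; the robot and the scene stay as the last step left them, time stands still between calls to the robot, and variables do not carry over. Pictures are saved under pics/ and viewed, at most 14 in all, crops included, and the job is handed in when it is done.

Besides the shell and the picture viewer there is one more tool, called after "Emit:" as name(argument=value, ...) on one line, values as JSON. arm_command: Moves the arm, as the interface text tells. Its arguments: {"type":"object","properties":{"commands":{"type":"array"},"grip_force":{"type":"number"}},"required":["commands"]}

```bash
mkdir -p pics && cat > h.py <<'E'
import numpy as np, cv2
from bench import status, eyes, workorder
def shot(name, fn=None):
    o=status.get_obs(); im=eyes.get_image(name)
    K=np.array(im['K'])
    if 'mount' in im:
        M=np.array(im['mount']); Rt=np.array(o['eef_rot']); p=np.array(o['eef_pos'])
        Rc=Rt@M[:3,:3]; C=Rt@M[:3,3]+p
    else:
        R=np.array(im['R']); Rc=R.T; C=-R.T@np.array(im['t'])
    px=np.array(im['pixels'])
    if fn: cv2.imwrite('pics/'+fn,px[:,:,::-1])
    np.savez('last_%s.npz'%name,px=px,K=K,Rc=Rc,C=C)
    return px,K,Rc,C
def load(name):
    d=np.load('last_%s.npz'%name); return d['px'],d['K'],d['Rc'],d['C']
def ray(cam,u,v,z):
    _,K,Rc,C=cam; d=Rc@np.linalg.solve(K,[u,v,1.]); s=(z-C[2])/d[2]; return (C+s*d)
def proj(cam,X):
    _,K,Rc,C=cam; c=K@(Rc.T@(np.array(X)-C)); return c[:2]/c[2]
E
python3 - <<'E'
from h import *
for n in ['top','side','wrist']:
    c=shot(n,n+'0.png'); print(n,c[3].round(3),c[2].round(3).tolist(),c[1].round(1).tolist())
o=status.get_obs(); print(o['eef_rot'],o['clock'],o['opening'])
E
```

```text
top [0.393 0.083 1.215] [[-0.029, -0.991, 0.127], [-0.999, 0.027, -0.018], [0.014, -0.127, -0.992]] [[384.4, 0.0, 284.2], [0.0, 384.4, 206.0], [0.0, 0.0, 1.0]]
side [ 0.183 -0.992  0.762] [[0.946, -0.157, 0.285], [-0.325, -0.485, 0.812], [0.011, -0.86, -0.51]] [[393.4, 0.0, 274.8], [0.0, 393.4, 206.0], [0.0, 0.0, 1.0]]
wrist [ 0.241 -0.446  0.373] [[0.323, -0.894, -0.311], [-0.946, -0.306, -0.104], [-0.003, 0.328, -0.945]] [[318.7, 0.0, 282.9], [0.0, 318.7, 212.1], [0.0, 0.0, 1.0]]
[[ 9.46106602e-01  3.23854953e-01 -5.16768449e-04]
 [ 3.23855365e-01 -9.46105444e-01  1.48039741e-03]
 [-9.48340979e-06 -1.56797200e-03 -9.99998771e-01]] 0.15 0.08558499675317383
```

View pics/top0.png

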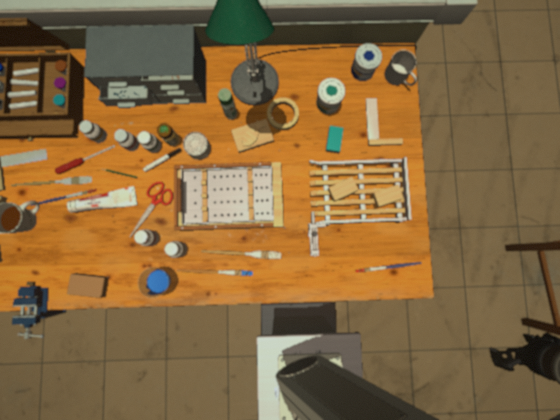

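View pics/side0.png

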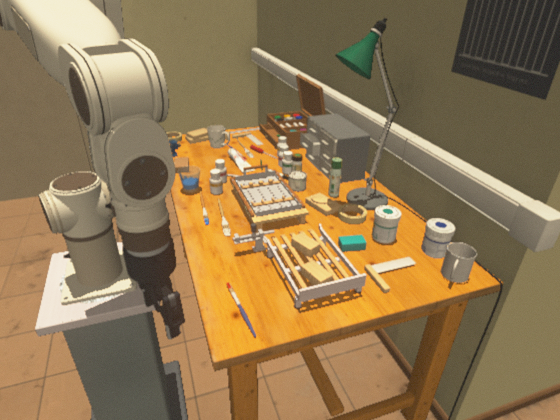

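```bash
python3 - <<'E'
from h import *
c=load('top'); px=c[0]
a=cv2.resize(px[140:300,160:430],None,fx=2.96,fy=2.96,interpolation=cv2.INTER_CUBIC)
cv2.imwrite('pics/c1.png',a[:,:,::-1])
for n,u,v in [('brushUL',281,254),('brushUL_end',203,252),('b2 br',252,273),('b2 end',200,270),('b3 r',421,264),('b3 l',357,270),('left',50,181)]:
    print(n,ray(c,u,v,.006).round(3))
E
```

```text
brushUL [0.397 0.076 0.006]
brushUL_end [0.41  0.318 0.006]
b2 br [0.341 0.167 0.006]
b2 end [0.355 0.328 0.006]
b3 r [ 0.353 -0.361  0.006]
b3 l [ 0.341 -0.16   0.006]
left [0.648 0.801 0.006]
```

View pics/c1.png

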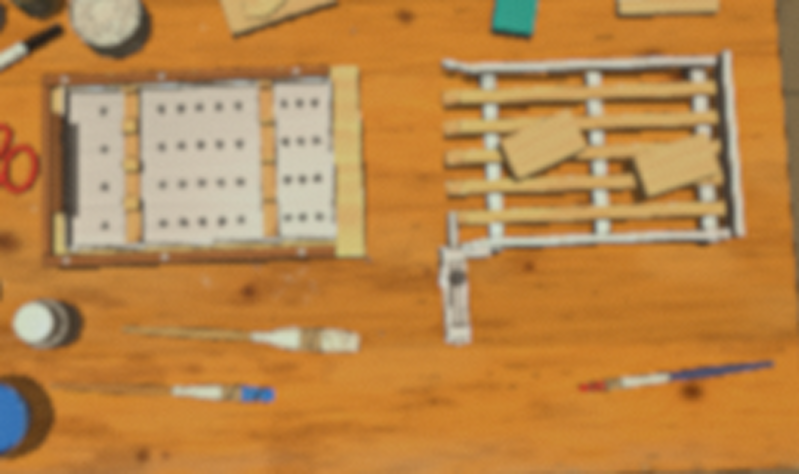

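Candidates: flat brush with white bristles at top px (250,254), medium with blue bristles (235,272), narrow with red bristles (390,267). The brushes at (50,181) and (65,196) are out of reach, so they're clutter. Pine blocks are at (343,189) and (389,196); the turquoise block at (334,139) is a look-alike to leave alone. Blue glass is at (157,282), bottles at (174,249) and (144,238).

```bash
python3 - <<'E'
from h import *
c=load('top')
def P(n,x,y,z): print(n,ray(c,160+x/2.96,140+y/2.96,z).round(3))
P('blkA',543,145,.072);P('A tipL',512,176,.072);P('A tipR',583,147,.072)
P('A c1',501,140,.072);P('A c2',570,113,.072)
P('blkB',678,165,.072);P('B c1',633,155,.072);P('B c2',713,138,.072);P('B c3',650,196,.072);P('B c4',722,178,.072)
P('knob',457,273,.098)
P('rail+x L',450,66,.052);P('rail+x R',725,59,.052);P('rail-x L',490,243,.052);P('rail-x R',735,237,.052)
P('stop top',722,55,.074);P('stop bot',737,235,.074)
P('nosecomb',266,168,.055);P('tailcomb',132,175,.055)
P('handle +x',60,95,.097);P('handle -x',60,230,.097)
P('stand+xL',45,78,.055);P('stand-xL',47,265,.055);P('st+xR',335,70,.055);P('st-xR',335,256,.055)
for n,x,y in [('flat tip',360,341),('flat end',122,328),('med tip',275,396),('med end',55,387),('nar tip',578,388),('nar end',773,364)]: P(n,x,y,.006)
E
```

```text
blkA [ 0.586 -0.118  0.072]
A tipL [ 0.555 -0.085  0.072]
A tipR [ 0.583 -0.159  0.072]
A c1 [ 0.593 -0.076  0.072]
A c2 [ 0.619 -0.148  0.072]
blkB [ 0.562 -0.255  0.072]
B c1 [ 0.573 -0.21   0.072]
B c2 [ 0.589 -0.293  0.072]
B c3 [ 0.531 -0.225  0.072]
B c4 [ 0.547 -0.3    0.072]
knob [ 0.457 -0.023  0.098]
rail+x L [ 0.676 -0.028  0.052]
rail+x R [ 0.676 -0.318  0.052]
rail-x L [ 0.489 -0.062  0.052]
rail-x R [ 0.488 -0.315  0.052]
stop top [ 0.675 -0.308  0.074]
stop bot [ 0.488 -0.31   0.074]
nosecomb [0.573 0.166 0.055]
tailcomb [0.569 0.304 0.055]
handle +x [0.646 0.367 0.097]
handle -x [0.51  0.366 0.097]
stand+xL [0.673 0.393 0.055]
stand-xL [0.479 0.39  0.055]
st+xR [0.674 0.092 0.055]
st-xR [0.48  0.097 0.055]
flat tip [0.393 0.074 0.006]
flat end [0.414 0.324 0.006]
med tip [0.339 0.164 0.006]
med end [0.355 0.394 0.006]
nar tip [ 0.337 -0.154  0.006]
nar end [ 0.356 -0.362  0.006]
```

Emit:
arm_command(commands=[[0,0.03,0.025,0,0,0,0.147],[0,0.06,0.05,0,0,0,0.294],[0,0.09,0.075,0,0,0,0.441],[0,0.12,0.1,0,0,0,0.588],[0,0.15,0.125,0,0,0,0.735]], grip_force=40)

```text
clock: 0.65
eef_pos: [0.3127, -0.3468, 0.2451]
eef_rot: [[0.48, 0.877, -0.0], [0.877, -0.48, 0.0], [0.0, -0.0, -1.0]]
contact_force: [-0.4, -0.5, 0.1]
opening: 0.0852
gripper_force: 0.0
```

Emit:
arm_command(commands=[[0,0.03,0.025,0,0,0,0.147],[0,0.06,0.05,0,0,0,0.294],[0,0.09,0.075,0,0,0,0.441],[0,0.12,0.1,0,0,0,0.588],[0,0.15,0.125,0,0,0,0.735]])

```text
clock: 1.15
eef_pos: [0.4628, -0.2217, 0.245]
eef_rot: [[-0.233, 0.972, -0.001], [0.972, 0.233, 0.0], [0.0, -0.0, -1.0]]
contact_force: [-0.2, -0.9, 0.3]
opening: 0.0856
gripper_force: 0.0
```

Emit:
arm_command(commands=[[0,0.04,0.035,-0.01,0,0,0.118],[0,0.08,0.07,-0.02,0,0,0.118],[0,0.118,0.103,-0.025,0,0,0.118],[0,0.118,0.103,-0.025,0,0,0.118],[0,0.118,0.103,-0.025,0,0,0.118]])

```text
clock: 1.65
eef_pos: [0.5804, -0.1185, 0.2189]
eef_rot: [[-0.343, 0.939, -0.002], [0.939, 0.343, 0.0], [0.001, -0.002, -1.0]]
contact_force: [-0.2, -0.2, 0.3]
opening: 0.0852
gripper_force: 0.0
```

```bash
python3 - <<'E'
from h import *
c=shot('wrist','w1.png'); o=status.get_obs(); print(o['eef_pos'],np.round(o['eef_rot'],3).tolist(),np.round(o['joints'],2))
E
```

```text
[ 0.57951661 -0.11972006  0.2194765 ] [[-0.341, 0.94, -0.002], [0.94, 0.341, -0.0], [0.001, -0.002, -1.0]] [-0.2   0.44  0.22  1.35 -0.    1.02]
```

View pics/w1.png

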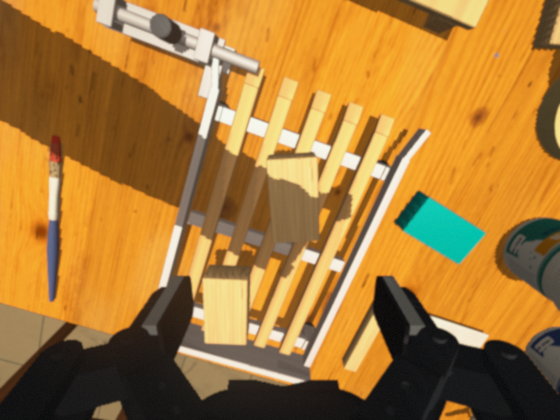

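```bash
python3 - <<'E'
from h import *
c=load('wrist')
def P(n,x,y,z):
    r=ray(c,x,y,z); print(n,r.round(4)); return r
A=[P('A',*p,.072) for p in [(268,161),(317,156),(318,243),(274,235)]]
B=[P('B',*p,.072) for p in [(206,280),(249,279),(247,344),(204,343)]]
for n,q in (('A',A),('B',B)):
    q=np.array(q); m=q.mean(0); d=(q[2]+q[3]-q[0]-q[1])/2; w=(q[1]+q[2]-q[0]-q[3])/2
    print(n,m.round(4),np.hypot(*d[:2]).round(3),np.hypot(*w[:2]).round(3),np.degrees(np.arctan2(d[1],d[0])),np.degrees(np.arctan2(w[1],w[0])))
P('knobtop',163,23,.098);P('rod end',258,66,.07)
P('rail-x top far',163,289,.052);P('rail-x near',210,100,.052)
P('rail+x far',305,365,.052);P('rail+x near',400,165,.052)
P('stop L',185,347,.074);P('stop R',303,377,.074)
for n,x,y in [('s1',256,73),('s2',290,82),('s3',323,95),('s4',357,106),('s5',388,118)]: P(n,x,y,.042)
P('nar tip',57,136,.006);P('nar end',52,300,.006)
E
```

```text
A [ 0.5551 -0.0894  0.072 ]
A [ 0.5934 -0.0708  0.072 ]
A [ 0.6251 -0.1466  0.072 ]
A [ 0.5832 -0.1532  0.072 ]
B [ 0.5362 -0.2218  0.072 ]
B [ 0.5758 -0.2061  0.072 ]
B [ 0.5983 -0.2821  0.072 ]
B [ 0.5548 -0.2967  0.072 ]
A [ 0.5892 -0.115   0.072 ] 0.076 0.042 -66.81304847741536 17.417083216232257
B [ 0.5663 -0.2517  0.072 ] 0.078 0.044 -74.75766561011537 20.01478021421355
knobtop [ 0.4555 -0.0194  0.098 ]
rod end [ 0.5227 -0.0208  0.07  ]
rail-x top far [ 0.4947 -0.2615  0.052 ]
rail-x near [ 0.49   -0.0598  0.052 ]
rail+x far [ 0.6751 -0.3052  0.052 ]
rail+x near [ 0.6723 -0.0543  0.052 ]
stop L [ 0.5372 -0.3068  0.074 ]
stop R [ 0.6699 -0.3018  0.074 ]
s1 [ 0.52   -0.0249  0.042 ]
s2 [ 0.5507 -0.0215  0.042 ]
s3 [ 0.5825 -0.0215  0.042 ]
s4 [ 0.6151 -0.0196  0.042 ]
s5 [ 0.6462 -0.0194  0.042 ]
nar tip [ 0.3392 -0.1524  0.006 ]
nar end [ 0.3585 -0.3597  0.006 ]
```

Emit:
arm_command(commands=[[0,0.008,0.004,-0.045,0,0,0.01],[0,0.008,0.004,-0.09,0,0,0.02],[0,0.008,0.004,-0.13,0,0,0.02],[0,0.008,0.004,-0.16,0,0,0.02],[0,0.008,0.004,-0.16,0,0,0.02]])

```text
clock: 2.2
eef_pos: [0.5827, -0.1171, 0.056]
eef_rot: [[-0.356, 0.934, -0.01], [0.934, 0.356, 0.002], [0.005, -0.009, -1.0]]
contact_force: [-0.9, 1.0, -1.1]
opening: 0.0851
gripper_force: 0.0
```

Emit:
arm_command(commands=[[200,0,0,0,0,0,0],[200,0,0,0,0,0,0],[200,0,0,0,0,0,0],[200,0,0,0,0,0,0],[200,0,0,0,0,0,0]])

```text
clock: 2.7
eef_pos: [0.5899, -0.1168, 0.0634]
eef_rot: [[-0.359, 0.933, 0.005], [0.933, 0.359, -0.002], [-0.004, 0.004, -1.0]]
contact_force: [-0.7, -0.6, 6.9]
opening: 0.0445
gripper_force: 41.0
```

Emit:
arm_command(commands=[[200,0,0,0.03,0,0,0],[200,0,0,0.065,0,0,0],[200,-0.025,-0.018,0.07,0,0,0],[200,-0.06,-0.044,0.07,0,0,0],[200,-0.095,-0.07,0.07,0,0,0]])

```text
clock: 3.2
eef_pos: [0.4929, -0.1866, 0.1319]
eef_rot: [[-0.361, 0.933, 0.003], [0.933, 0.361, -0.001], [-0.002, 0.002, -1.0]]
contact_force: [0.7, -1.5, -0.2]
opening: 0.0448
gripper_force: 40.6
```

Emit:
arm_command(commands=[[200,-0.03,-0.022,0,0,0,0],[200,-0.06,-0.044,0,0,0,0],[200,-0.078,-0.058,-0.02,0,0,0],[200,-0.078,-0.058,-0.05,0,0,0],[200,-0.078,-0.058,-0.08,0,0,0]])

```text
clock: 3.7
eef_pos: [0.4155, -0.2455, 0.0514]
eef_rot: [[-0.357, 0.934, 0.004], [0.934, 0.357, -0.002], [-0.004, 0.003, -1.0]]
contact_force: [0.1, 0.7, -0.4]
opening: 0.0446
gripper_force: 40.7
```

Emit:
arm_command(commands=[[200,0,0,-0.015,0,0,0],[200,0,0,-0.025,0,0,0],[200,0,0,-0.029,0,0,0],[200,0,0,-0.029,0,0,0]])

```text
clock: 4.1
eef_pos: [0.4156, -0.2443, 0.0221]
eef_rot: [[-0.359, 0.933, 0.001], [0.933, 0.359, -0.001], [-0.001, 0.001, -1.0]]
contact_force: [0.4, -0.8, -0.5]
opening: 0.0446
gripper_force: 40.6
```

Emit:
arm_command(commands=[[200,0,0,-0.001,0,0,0],[60,0,0,-0.001,0,0,0],[60,0,0,-0.001,0,0,0],[60,0,0,0.03,0,0,0],[0,0,0,0.08,0,0,0]])

```text
clock: 4.6
eef_pos: [0.4124, -0.2425, 0.0994]
eef_rot: [[-0.359, 0.933, -0.007], [0.933, 0.359, 0.004], [0.006, -0.005, -1.0]]
contact_force: [1.1, 0.4, 0.1]
opening: 0.0778
gripper_force: 0.0
```

Emit:
arm_command(commands=[[0,0.04,-0.002,0.03,0,0,-0.05],[0,0.085,-0.004,0.03,0,0,-0.05],[0,0.13,-0.006,0.02,0,0,-0.05],[0,0.151,-0.008,0,0,0,-0.05],[0,0.151,-0.008,-0.02,0,0,-0.05]])

```text
clock: 5.1
eef_pos: [0.57, -0.2523, 0.0812]
eef_rot: [[-0.314, 0.95, 0.004], [0.95, 0.314, -0.002], [-0.003, 0.004, -1.0]]
contact_force: [-0.6, 0.3, -0.6]
opening: 0.0855
gripper_force: 0.0
```

Emit:
arm_command(commands=[[0,0,0,-0.018,0,0,0],[0,0,0,-0.018,0,0,0],[200,0,0,-0.018,0,0,0],[200,0,0,-0.018,0,0,0],[200,0,0,-0.018,0,0,0]])

```text
clock: 5.6
eef_pos: [0.5667, -0.2526, 0.0651]
eef_rot: [[-0.311, 0.95, 0.003], [0.95, 0.311, -0.001], [-0.002, 0.002, -1.0]]
contact_force: [-1.9, 2.0, 34.2]
opening: 0.0444
gripper_force: 38.0
```

Emit:
arm_command(commands=[[200,0,0,0,0,0,0],[200,0,0,0,0,0,0],[200,0,0,0.03,0,0,0],[200,0,0,0.065,0,0,0],[200,-0.02,0.014,0.07,0,0,0]])

```text
clock: 6.1
eef_pos: [0.5504, -0.2405, 0.1382]
eef_rot: [[-0.311, 0.95, 0.011], [0.95, 0.311, -0.005], [-0.008, 0.009, -1.0]]
contact_force: [0.3, 0.8, 0.2]
opening: 0.0444
gripper_force: 42.1
```

Emit:
arm_command(commands=[[200,-0.035,0.028,0,0,0,0],[200,-0.07,0.056,0,0,0,0],[200,-0.105,0.084,0,0,0,0],[200,-0.131,0.103,-0.02,0,0,0],[200,-0.131,0.103,-0.06,0,0,0]])

```text
clock: 6.6
eef_pos: [0.4133, -0.1335, 0.0752]
eef_rot: [[-0.313, 0.95, 0.004], [0.95, 0.313, -0.001], [-0.002, 0.003, -1.0]]
contact_force: [1.6, 0.0, -1.4]
opening: 0.0439
gripper_force: 42.1
```

Emit:
arm_command(commands=[[200,0,0,-0.03,0,0,0],[200,0,0,-0.042,0,0,0],[200,0,0,-0.048,0,0,0],[200,0,0,-0.048,0,0,0]])

```text
clock: 7.0
eef_pos: [0.4145, -0.1349, 0.0249]
eef_rot: [[-0.312, 0.95, -0.001], [0.95, 0.312, 0.0], [0.001, -0.001, -1.0]]
contact_force: [0.6, 1.3, -0.3]
opening: 0.0442
gripper_force: 47.9
```

Emit:
arm_command(commands=[[200,0,0,-0.002,0,0,0],[60,0,0,-0.002,0,0,0],[60,0,0,-0.002,0,0,0],[60,0,0,0.03,0,0,0],[60,0,0,0.075,0,0,0]])

```text
clock: 7.5
eef_pos: [0.4129, -0.1344, 0.0996]
eef_rot: [[-0.312, 0.95, -0.005], [0.95, 0.312, 0.002], [0.003, -0.004, -1.0]]
contact_force: [1.0, 0.1, -0.8]
opening: 0.0653
gripper_force: 0.0
```

Emit:
arm_command(commands=[[150,-0.02,-0.035,0.03,0,0,-0.12],[150,-0.04,-0.075,0.03,0,0,-0.225],[150,-0.067,-0.121,0.03,0,0,-0.225],[150,-0.067,-0.121,0.03,0,0,-0.225],[150,-0.067,-0.121,0.03,0,0,-0.225]])

```text
clock: 8.0
eef_pos: [0.3474, -0.2572, 0.1308]
eef_rot: [[-0.088, 0.996, 0.001], [0.996, 0.088, -0.0], [-0.0, 0.001, -1.0]]
contact_force: [-0.2, 1.0, 0.8]
opening: 0.0351
gripper_force: 0.0
```

```bash
python3 - <<'E'
from h import *
c=shot('wrist','w2.png'); o=status.get_obs(); print(o['eef_pos'],np.round(o['eef_rot'],3).tolist(),o['opening'])
E
```

```text
[ 0.34782762 -0.25610139  0.130553  ] [[-0.091, 0.996, 0.001], [0.996, 0.091, 0.0], [0.0, 0.001, -1.0]] 0.03487975643663996
```

View pics/w2.png

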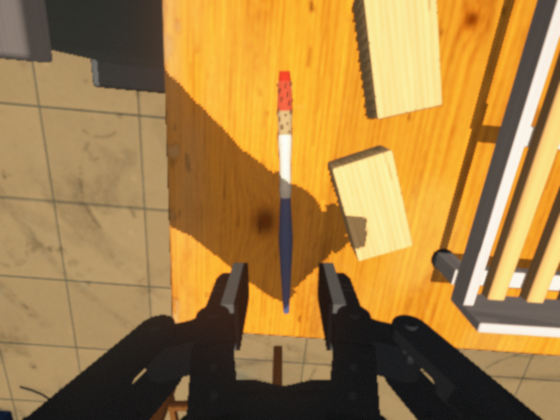

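```bash
python3 - <<'E'
from h import *
c=load('wrist')
a=ray(c,285,70,.006);b=ray(c,287,312,.006);print(a,b,(a+b)/2,np.hypot(*(a-b)[:2]))
print(proj(c,[.348,-.256,.006]))
E
```

```text
[ 0.33917546 -0.15132716  0.006     ] [ 0.35985868 -0.35988528  0.006     ] [ 0.34951707 -0.25560622  0.006     ] 0.20958121029029486
[284.28142334 206.84170551]
```

Emit:
arm_command(commands=[[150,0.0015,0.0005,-0.04,0,0,0.01],[150,0.0015,0.0005,-0.08,0,0,0.01],[150,0.0015,0.0005,-0.105,0,0,0.01],[150,0.0015,0.0005,-0.111,0,0,0.01],[150,0.0015,0.0005,-0.111,0,0,0.01]])

```text
clock: 8.55
eef_pos: [0.3495, -0.254, 0.0187]
eef_rot: [[-0.104, 0.995, -0.002], [0.995, 0.104, 0.002], [0.002, -0.002, -1.0]]
contact_force: [-0.0, 0.6, 0.8]
opening: 0.0355
gripper_force: 0.0
```

Emit:
arm_command(commands=[[235,0,0,0,0,0,0],[235,0,0,0,0,0,0],[235,0,0,0,0,0,0],[235,0,0,0,0,0,0]])

```text
clock: 8.95
eef_pos: [0.3509, -0.2562, 0.0208]
eef_rot: [[-0.102, 0.995, 0.003], [0.995, 0.102, -0.001], [-0.002, 0.003, -1.0]]
contact_force: [-0.0, 2.1, 6.0]
opening: 0.0107
gripper_force: 40.6
```

Emit:
arm_command(commands=[[235,0,0,0.04,0,0,0],[235,0,0,0.085,0,0,0.14],[235,0.01,0.02,0.12,0,0,0.28],[235,0.02,0.04,0.125,0,0,0.42],[235,0.03,0.06,0.125,0,0,0.56]])

```text
clock: 9.45
eef_pos: [0.381, -0.196, 0.1469]
eef_rot: [[-0.618, 0.786, 0.005], [0.786, 0.618, -0.003], [-0.005, 0.002, -1.0]]
contact_force: [0.5, -0.4, -0.5]
opening: 0.0104
gripper_force: 39.8
```

Emit:
arm_command(commands=[[235,0.014,0.025,0,0,0,0.145],[235,0.028,0.05,0,0,0,0.29],[235,0.042,0.075,0,0,0,0.435],[235,0.056,0.1,0,0,0,0.58],[235,0.07,0.125,0,0,0,0.725]])

```text
clock: 9.95
eef_pos: [0.4499, -0.0697, 0.1448]
eef_rot: [[-0.984, 0.177, 0.001], [0.177, 0.984, -0.0], [-0.001, -0.0, -1.0]]
contact_force: [0.1, -0.2, -0.1]
opening: 0.0105
gripper_force: 39.8
```

Emit:
arm_command(commands=[[235,0.014,0.025,0,0,0,0.145],[235,0.028,0.05,0,0,0,0.29],[235,0.042,0.075,0,0,0,0.435],[235,0.056,0.1,0,0,0,0.58],[235,0.07,0.125,0,0,0,0.725]])

```text
clock: 10.45
eef_pos: [0.5199, 0.0553, 0.1447]
eef_rot: [[-0.854, -0.52, 0.001], [-0.52, 0.854, -0.0], [-0.0, -0.001, -1.0]]
contact_force: [0.1, 0.8, -0.7]
opening: 0.0106
gripper_force: 39.8
```

Emit:
arm_command(commands=[[235,0.014,0.02,0,0,0,0.145],[235,0.028,0.04,0,0,0,0.29],[235,0.042,0.06,0,0,0,0.435],[235,0.056,0.08,0,0,0,0.58],[235,0.07,0.1,0,0,0,0.725]])

```text
clock: 10.95
eef_pos: [0.5899, 0.155, 0.1446]
eef_rot: [[-0.294, -0.956, 0.0], [-0.956, 0.294, -0.0], [0.0, -0.0, -1.0]]
contact_force: [1.0, 0.2, 0.6]
opening: 0.0106
gripper_force: 39.8
```

Emit:
arm_command(commands=[[235,0.014,0.025,0,0,0,0.145],[235,0.03,0.05,0,0,0,0.29],[235,0.0415,0.0805,0,0,0,0.305],[235,0.0415,0.0805,0,0,0,0.305],[235,0.0415,0.0805,0,0,0,0.305]])

```text
clock: 11.45
eef_pos: [0.6307, 0.2352, 0.1439]
eef_rot: [[0.001, -1.0, -0.001], [-1.0, -0.001, -0.001], [0.001, 0.001, -1.0]]
contact_force: [-0.4, -0.4, -0.7]
opening: 0.0103
gripper_force: 39.8
```

```bash
python3 - <<'E'
from h import *
c=shot('wrist','w3.png'); o=status.get_obs(); print(o['eef_pos'],np.round(o['eef_rot'],3).tolist(),o['opening'],np.round(o['joints'],2))
E
```

```text
[0.63048994 0.23444001 0.14405082] [[0.0, -1.0, -0.001], [-1.0, -0.0, -0.001], [0.001, 0.001, -1.0]] 0.01028150997245122 [ 0.36  0.64  0.36  1.29 -0.   -1.21]
```

View pics/w3.png

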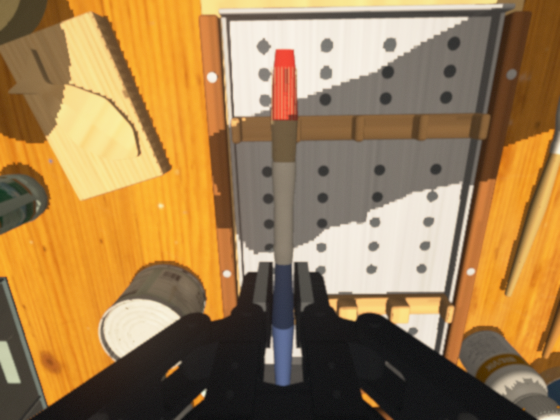

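```bash
python3 - <<'E'
from h import *
c=load('wrist')
def P(n,x,y,z): print(n,ray(c,x,y,z).round(4))
P('tooth0 nose',362,126,.067);P('tooth-40',423,124,.067);P('t+40?',303,128,.067)
P('sideL',236,128,.067);P('sideR',486,124,.067)
P('tooth0 tail',347,310,.067);P('tooth-40 tail',399,311,.067);P('sideR tail',449,311,.067)
P('nose wall in L',226,14,.068);P('nose wall R',502,6,.068)
P('L wall top near',226,60,.057);P('R wall top near',497,60,.057)
P('L wall lo',234,250,.057);P('R wall lo',457,290,.057)
P('barN',330,128,.055)
for y in (.165,.305):
  for x in (-60,-20,20): print(y,x,proj(c,[.571+x/1000,y,.055]).round(0))
P('brush tip',285,50,.129);P('brush neck',284,200,.129);P('end',281,384,.129)
E
```

```text
tooth0 nose [0.5808 0.1648 0.067 ]
tooth-40 [0.5428 0.1636 0.067 ]
t+40? [0.6176 0.1661 0.067 ]
sideL [0.6596 0.1661 0.067 ]
sideR [0.5034 0.1636 0.067 ]
tooth0 tail [0.5811 0.3011 0.067 ]
tooth-40 tail [0.5412 0.302  0.067 ]
sideR tail [0.5029 0.302  0.067 ]
nose wall in L [0.6621 0.1042 0.068 ]
nose wall R [0.5084 0.1002 0.068 ]
L wall top near [0.6652 0.1263 0.057 ]
R wall top near [0.4985 0.1262 0.057 ]
L wall lo [0.6667 0.2552 0.057 ]
R wall lo [0.4937 0.2899 0.057 ]
barN [0.599 0.167 0.055]
0.165 -60 [463. 125.]
0.165 -20 [403. 125.]
0.165 20 [342. 125.]
0.305 -60 [431. 305.]
0.305 -20 [381. 305.]
0.305 20 [332. 305.]
brush tip [0.6295 0.1307 0.129 ]
brush neck [0.6298 0.1943 0.129 ]
end [0.6314 0.3071 0.129 ]
```

Emit:
arm_command(commands=[[235,0.0105,0,-0.03,0,0,0],[235,0.0105,0,-0.05,0,0,0],[235,0.0105,0,-0.06,0,0,0],[235,0.0105,0,-0.067,0,0,0],[235,0.0105,0,-0.067,0,0,0]])

```text
clock: 12.0
eef_pos: [0.641, 0.2341, 0.0769]
eef_rot: [[-0.0, -1.0, -0.001], [-1.0, 0.0, -0.001], [0.001, 0.001, -1.0]]
contact_force: [-0.3, 0.5, -0.6]
opening: 0.0105
gripper_force: 39.8
```

Emit:
arm_command(commands=[[235,0,0,0,0,0,0],[235,0,0,-0.001,0,0,0]])

```text
clock: 12.2
eef_pos: [0.6423, 0.2352, 0.078]
eef_rot: [[0.0, -1.0, 0.003], [-1.0, -0.0, 0.001], [-0.001, -0.003, -1.0]]
contact_force: [-0.4, -0.5, -1.4]
opening: 0.0108
gripper_force: 39.8
```

Emit:
arm_command(commands=[[235,0,0,-0.0015,0,0,0],[190,0,0,-0.0015,0,0,0],[190,0,0,-0.0015,0,0,0],[190,0,0,0.03,0,0,0],[190,0,0,0.07,0,0,0]])

```text
clock: 12.7
eef_pos: [0.6396, 0.2344, 0.1441]
eef_rot: [[0.001, -1.0, -0.006], [-1.0, -0.001, -0.002], [0.002, 0.006, -1.0]]
contact_force: [0.7, 1.0, 0.5]
opening: 0.022
gripper_force: 0.0
```

Emit:
arm_command(commands=[[150,-0.045,-0.007,0.02,0,0,-0.084],[150,-0.09,-0.014,0.02,0,0,-0.084],[150,-0.135,-0.021,0.02,0,0,-0.084],[150,-0.18,-0.028,0.02,0,0,-0.084],[150,-0.225,-0.0345,0,0,0,-0.084]])

```text
clock: 13.2
eef_pos: [0.4168, 0.2011, 0.1487]
eef_rot: [[-0.084, -0.996, 0.006], [-0.996, 0.084, 0.003], [-0.004, -0.006, -1.0]]
contact_force: [0.1, 1.5, -0.2]
opening: 0.0353
gripper_force: 0.0
```

Emit:
arm_command(commands=[[150,-0.0125,0,-0.02,0,0,0],[150,-0.0125,0,-0.02,0,0,0],[150,-0.0125,0,-0.02,0,0,0]])

```text
clock: 13.5
eef_pos: [0.405, 0.2009, 0.1272]
eef_rot: [[-0.083, -0.997, 0.002], [-0.997, 0.083, 0.001], [-0.001, -0.002, -1.0]]
contact_force: [0.8, -0.1, 0.1]
opening: 0.035
gripper_force: 0.0
```

```bash
python3 - <<'E'
from h import *
c=shot('wrist','w4.png'); o=status.get_obs(); print(o['eef_pos'],np.round(o['eef_rot'],3).tolist(),o['opening'])
E
```

```text
[0.40605641 0.20130631 0.12762161] [[-0.084, -0.996, 0.003], [-0.997, 0.084, 0.001], [-0.002, -0.003, -1.0]] 0.03539934971922669
```

View pics/w4.png

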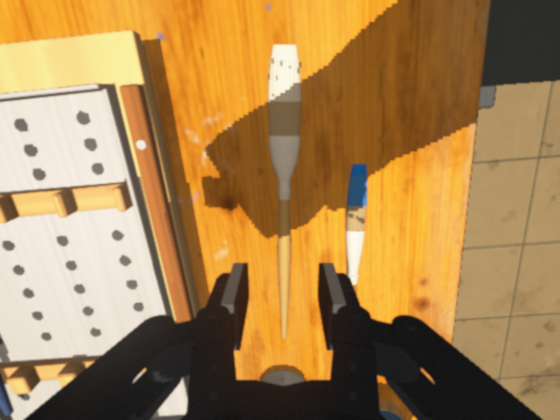

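```bash
python3 - <<'E'
from h import *
c=load('wrist')
for t in [(284,44),(284,340),(285,200),(359,164),(353,283)]: print(t,ray(c,*t,.006).round(4))
E
```

```text
(284, 44) [0.3937 0.0786 0.006 ]
(284, 340) [0.4149 0.3334 0.006 ]
(285, 200) [0.4024 0.1927 0.006 ]
(359, 164) [0.3418 0.168  0.006 ]
(353, 283) [0.3478 0.2756 0.006 ]
```

Emit:
arm_command(commands=[[150,-0.001,0.0045,-0.04,0,0,0],[150,-0.001,0.0045,-0.08,0,0,0],[150,-0.001,0.0045,-0.1,0,0,0],[150,-0.001,0.0045,-0.108,0,0,0],[150,-0.001,0.0045,-0.108,0,0,0]])

```text
clock: 14.05
eef_pos: [0.4041, 0.2052, 0.018]
eef_rot: [[-0.084, -0.996, -0.0], [-0.996, 0.084, -0.0], [0.0, 0.0, -1.0]]
contact_force: [-0.2, -0.6, 0.6]
opening: 0.0353
gripper_force: 0.0
```

Emit:
arm_command(commands=[[235,0,0,0,0,0,0],[235,0,0,0,0,0,0],[235,0,0,0,0,0,0],[235,0,0,0,0,0,0]])

```text
clock: 14.45
eef_pos: [0.4044, 0.2056, 0.0196]
eef_rot: [[-0.084, -0.996, 0.003], [-0.997, 0.084, 0.002], [-0.002, -0.003, -1.0]]
contact_force: [1.7, 0.2, 4.3]
opening: 0.0073
gripper_force: 34.4
```

Emit:
arm_command(commands=[[235,0,0,0.03,0,0,0],[235,0,0,0.07,0,0,0],[235,0.02,0.005,0.115,0,0,0.03],[235,0.06,0.011,0.125,0,0,0.06],[235,0.1,0.02,0.125,0,0,0.084]])

```text
clock: 14.95
eef_pos: [0.5055, 0.2258, 0.1475]
eef_rot: [[0.002, -1.0, 0.006], [-1.0, -0.002, 0.003], [-0.003, -0.006, -1.0]]
contact_force: [0.6, 0.3, 0.3]
opening: 0.0078
gripper_force: 33.8
```

Emit:
arm_command(commands=[[235,0.04,0.0095,0,0,0,0],[235,0.057,0.0095,0,0,0,0],[235,0.057,0.0095,0,0,0,0],[235,0.057,0.0095,0,0,0,0]])

```text
clock: 15.35
eef_pos: [0.5591, 0.2341, 0.1428]
eef_rot: [[0.0, -1.0, -0.002], [-1.0, -0.0, -0.001], [0.001, 0.002, -1.0]]
contact_force: [-0.7, 0.2, -0.9]
opening: 0.0077
gripper_force: 33.9
```

```bash
python3 - <<'E'
from h import *
c=shot('wrist','w5.png'); o=status.get_obs(); print(o['eef_pos'],np.round(o['eef_rot'],3).tolist(),o['opening'])
E
```

```text
[0.55862465 0.23411703 0.14292576] [[0.0, -1.0, -0.002], [-1.0, -0.0, -0.001], [0.001, 0.002, -1.0]] 0.007473869536658739
```

View pics/w5.png

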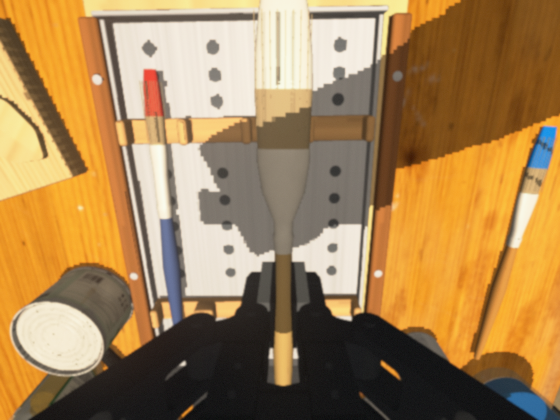

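```bash
python3 - <<'E'
from h import *
c=load('wrist')
print('tip expected',proj(c,[.5586,.109,.129]),proj(c,[.5586,.109,.145]),'ferrule start expected(20mm ahead)',proj(c,[.5586,.22,.129]))
for z in (.129,.137,.145):
  a=ray(c,256,88,z);b=ray(c,312,88,z); print(z,a[:2],(b-a)[0]); print(ray(c,285,250,z))
for n,u in [('tooth0?',250),('-40?',312),('+40',183)]: print(n,ray(c,u,128,.067).round(4))
for x in (-60,-20,20): print(x,proj(c,[.581+x/1000,.165,.055]).round(0))
E
```

```text
tip expected [282.92602485 -10.29434708] [283.06043198 -26.18745369] ferrule start expected(20mm ahead) [283.03139993 252.54483449]
0.129 [0.56985288 0.14396342] -0.02337456813650174
[0.55762686 0.21860987 0.129     ]
0.137 [0.56924533 0.14426512] -0.022063723336994134
[0.55770495 0.2147254  0.137     ]
0.145 [0.56863778 0.14456681] -0.02075287853748664
[0.55778304 0.21084092 0.145     ]
tooth0? [0.5789 0.1648 0.067 ]
-40? [0.5403 0.1649 0.067 ]
+40 [0.6206 0.1648 0.067 ]
-60 [340. 127.]
-20 [279. 127.]
20 [218. 127.]
```

Emit:
arm_command(commands=[[235,0.0015,0,-0.03,0,0,0],[235,0.0015,0,-0.05,0,0,0],[235,0.0015,0,-0.06,0,0,0],[235,0.0015,0,-0.067,0,0,0],[235,0.0015,0,-0.067,0,0,0]])

```text
clock: 15.9
eef_pos: [0.5606, 0.2343, 0.076]
eef_rot: [[0.001, -1.0, -0.001], [-1.0, -0.001, -0.0], [0.0, 0.001, -1.0]]
contact_force: [0.2, 0.4, 0.1]
opening: 0.0073
gripper_force: 33.9
```

Emit:
arm_command(commands=[[235,0,0,-0.001,0,0,0],[190,0,0,-0.001,0,0,0],[190,0,0,-0.001,0,0,0],[190,0,0,0.02,0,0,0],[190,0,0,0.065,0,0,0]])

```text
clock: 16.4
eef_pos: [0.5587, 0.2333, 0.1381]
eef_rot: [[0.0, -1.0, -0.008], [-1.0, -0.0, -0.003], [0.003, 0.008, -1.0]]
contact_force: [1.1, 0.8, 0.6]
opening: 0.0215
gripper_force: 0.0
```

Emit:
arm_command(commands=[[150,-0.045,0.01,0.01,0,0,-0.056],[150,-0.09,0.02,0.01,0,0,-0.056],[150,-0.135,0.03,0.01,0,0,-0.056],[150,-0.18,0.04,0.01,0,0,-0.056],[150,-0.212,0.0495,-0.01,0,0,-0.056]])

```text
clock: 16.9
eef_pos: [0.3488, 0.2853, 0.1339]
eef_rot: [[-0.055, -0.998, 0.005], [-0.998, 0.055, 0.004], [-0.004, -0.004, -1.0]]
contact_force: [0.2, 0.3, 0.0]
opening: 0.0352
gripper_force: 0.0
```

Emit:
arm_command(commands=[[150,0,0,0,0,0,0],[150,0,0,0,0,0,0],[150,0,0,0,0,0,0]])

```text
clock: 17.2
eef_pos: [0.351, 0.2846, 0.1323]
eef_rot: [[-0.056, -0.998, 0.002], [-0.998, 0.056, 0.002], [-0.002, -0.002, -1.0]]
contact_force: [0.6, -0.2, -1.2]
opening: 0.0352
gripper_force: 0.0
```

```bash
python3 - <<'E'
from h import *
c=shot('wrist','w6.png'); o=status.get_obs(); print(o['eef_pos'],np.round(o['eef_rot'],3).tolist(),o['opening'])
E
```

```text
[0.35120173 0.28448927 0.13222296] [[-0.057, -0.998, 0.002], [-0.998, 0.057, 0.002], [-0.002, -0.002, -1.0]] 0.035055374941194005
```

View pics/w6.png

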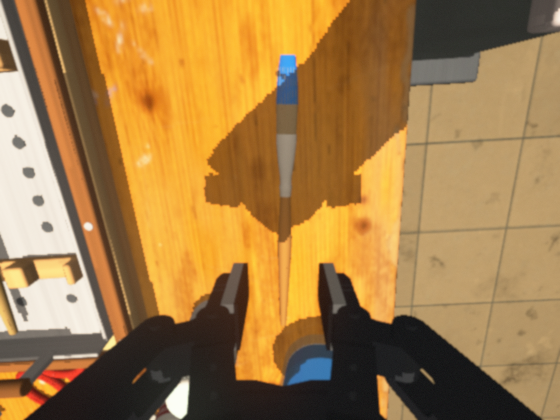

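```bash
python3 - <<'E'
from h import *
c=load('wrist')
a=ray(c,288,55,.006);b=ray(c,283,325,.006);f=ray(c,286,196,.006);print(a,b,f,np.hypot(*(a-b)[:2]))
d=(b-a)/np.linalg.norm(b-a); print('mid',a+d*.1175, np.degrees(np.arctan2(-d[1],-d[0])))
g=load('top'); 
E
```

```text
[0.34056519 0.16868114 0.006     ] [0.35754344 0.40403423 0.006     ] [0.34769272 0.27455451 0.006     ] 0.2359646933427582
mid [0.34901961 0.28587659 0.006     ] -94.12613916991221
```

Emit:
arm_command(commands=[[150,-0.002,0.003,-0.04,0,0,-0.016],[150,-0.002,0.003,-0.08,0,0,-0.016],[150,-0.002,0.003,-0.105,0,0,-0.016],[150,-0.002,0.003,-0.113,0,0,-0.016],[150,-0.002,0.003,-0.113,0,0,-0.016]])

```text
clock: 17.75
eef_pos: [0.3479, 0.2865, 0.0176]
eef_rot: [[-0.073, -0.997, -0.001], [-0.997, 0.073, -0.001], [0.001, 0.001, -1.0]]
contact_force: [0.4, 0.4, 0.6]
opening: 0.0349
gripper_force: 0.0
```

Emit:
arm_command(commands=[[235,0,0,0,0,0,0],[235,0,0,0,0,0,0],[235,0,0,0,0,0,0],[235,0,0,0,0,0,0]])

```text
clock: 18.15
eef_pos: [0.3489, 0.2879, 0.0197]
eef_rot: [[-0.072, -0.997, 0.003], [-0.997, 0.072, 0.002], [-0.002, -0.003, -1.0]]
contact_force: [0.9, 0.0, 4.3]
opening: 0.0077
gripper_force: 35.2
```

Emit:
arm_command(commands=[[235,0,0,0.03,0,0,0],[235,0,0,0.07,0,0,0],[235,0,0,0.11,0,0,0],[235,0,-0.01,0.13,0,0,0],[235,0,-0.03,0.13,0,0,0]])

```text
clock: 18.65
eef_pos: [0.3496, 0.2592, 0.1522]
eef_rot: [[-0.069, -0.998, 0.007], [-0.998, 0.07, 0.006], [-0.006, -0.006, -1.0]]
contact_force: [0.6, -0.4, -0.0]
opening: 0.0075
gripper_force: 34.4
```

Emit:
arm_command(commands=[[235,0.045,-0.005,0,0,0,0.03],[235,0.09,-0.01,0,0,0,0.06],[235,0.135,-0.015,0,0,0,0.072],[235,0.18,-0.022,0,0,0,0.072],[235,0.225,-0.022,0,0,0,0.072]])

```text
clock: 19.15
eef_pos: [0.5738, 0.2339, 0.1485]
eef_rot: [[-0.0, -1.0, -0.0], [-1.0, 0.0, -0.0], [0.0, 0.0, -1.0]]
contact_force: [-0.3, 1.2, -0.2]
opening: 0.0071
gripper_force: 34.4
```

Emit:
arm_command(commands=[[235,0.0265,0,0,0,0,0],[235,0.0265,0,0,0,0,0],[235,0.0265,0,0,0,0,0]])

```text
clock: 19.45
eef_pos: [0.5984, 0.2346, 0.1475]
eef_rot: [[-0.0, -1.0, -0.002], [-1.0, 0.0, -0.0], [0.0, 0.002, -1.0]]
contact_force: [0.4, 0.9, -1.2]
opening: 0.0075
gripper_force: 34.5
```

```bash
python3 - <<'E'
from h import *
c=shot('wrist','w7.png'); o=status.get_obs(); print(o['eef_pos'],np.round(o['eef_rot'],3).tolist(),o['opening'])
E
```

```text
[0.59779593 0.23479587 0.14781651] [[0.001, -1.0, -0.002], [-1.0, -0.001, -0.0], [0.0, 0.002, -1.0]] 0.007356483361530749
```

View pics/w7.png

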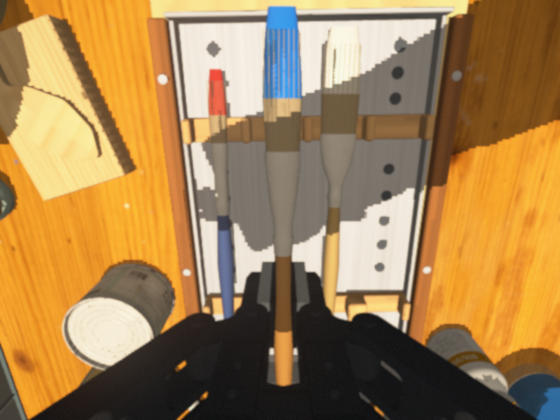

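Emit:
arm_command(commands=[[235,0.0025,0,-0.03,0,0,0],[235,0.0025,0,-0.055,0,0,0],[235,0.0025,0,-0.066,0,0,0],[235,0.0025,0,-0.0715,0,0,0],[235,0.0025,0,-0.0715,0,0,0]])

```text
clock: 20.0
eef_pos: [0.6007, 0.2352, 0.0769]
eef_rot: [[0.001, -1.0, -0.001], [-1.0, -0.001, -0.0], [0.0, 0.001, -1.0]]
contact_force: [0.0, -0.2, -0.8]
opening: 0.007
gripper_force: 34.5
```

Emit:
arm_command(commands=[[235,0,0,-0.001,0,0,0],[190,0,0,-0.001,0,0,0],[190,0,0,-0.001,0,0,0],[190,0,0,0.02,0,0,0],[190,0,0,0.065,0,0,0]])

```text
clock: 20.5
eef_pos: [0.5987, 0.2338, 0.1383]
eef_rot: [[0.0, -1.0, -0.009], [-1.0, -0.0, -0.003], [0.003, 0.009, -1.0]]
contact_force: [0.0, 0.2, 0.4]
opening: 0.022
gripper_force: 0.0
```

Emit:
arm_command(commands=[[150,-0.025,-0.043,0.02,0,0,0],[150,-0.05,-0.086,0.02,0,0,0],[150,-0.075,-0.129,0.02,0,0,0],[150,-0.1,-0.172,0.02,0,0,0],[150,-0.125,-0.215,0.02,0,0,0]])

```text
clock: 21.0
eef_pos: [0.4768, 0.0205, 0.1626]
eef_rot: [[0.001, -1.0, 0.002], [-1.0, -0.001, -0.0], [0.0, -0.002, -1.0]]
contact_force: [1.0, -1.0, 0.0]
opening: 0.0349
gripper_force: 0.0
```

Emit:
arm_command(commands=[[150,-0.019,-0.0405,0,0,0,0],[150,-0.019,-0.0405,0,0,0,0],[150,-0.019,-0.0405,-0.03,0,0,0],[150,-0.019,-0.0405,-0.06,0,0,0],[150,-0.019,-0.0405,-0.07,0,0,0]])

```text
clock: 21.5
eef_pos: [0.4573, -0.0182, 0.09]
eef_rot: [[0.0, -1.0, -0.003], [-1.0, -0.0, 0.0], [-0.0, 0.003, -1.0]]
contact_force: [-0.8, -0.0, -0.4]
opening: 0.0355
gripper_force: 0.0
```

Emit:
arm_command(commands=[[150,0,0,0,0,0,0],[230,0,0,0,0,0,0],[230,0,0,0,0,0,0],[230,0,0,0,0,0,0],[230,0,0,0,0,0,0]])

```text
clock: 22.0
eef_pos: [0.4592, -0.0182, 0.0929]
eef_rot: [[0.001, -1.0, 0.002], [-1.0, -0.001, 0.001], [-0.001, -0.002, -1.0]]
contact_force: [-2.3, 2.2, 4.9]
opening: 0.0142
gripper_force: 39.5
```

Emit:
arm_command(commands=[[230,-0.01,0,0,0,0,0],[230,-0.02,0,0,0,0,0],[230,-0.03,0,0,0,0,0],[230,-0.04,0,0,0,0,0],[230,-0.042,0,0,0,0,0]])

```text
clock: 22.5
eef_pos: [0.4191, -0.0186, 0.093]
eef_rot: [[0.0, -1.0, 0.008], [-1.0, -0.0, 0.0], [-0.0, -0.008, -1.0]]
contact_force: [10.6, 1.5, -5.2]
opening: 0.0141
gripper_force: 39.9
```

Emit:
arm_command(commands=[[230,0,0,0,0,0,0],[230,0,0,0,0,0,0]])

```text
clock: 22.7
eef_pos: [0.4191, -0.0186, 0.0929]
eef_rot: [[0.0, -1.0, 0.007], [-1.0, -0.0, 0.0], [-0.0, -0.007, -1.0]]
contact_force: [7.5, 2.1, 0.6]
opening: 0.0146
gripper_force: 40.4
```

Emit:
arm_command(commands=[[230,-0.004,0,0,0,0,0],[230,-0.004,0,0,0,0,0],[230,-0.004,0,0,0,0,0]])

```text
clock: 23.0
eef_pos: [0.4189, -0.0186, 0.0931]
eef_rot: [[0.001, -1.0, 0.014], [-1.0, -0.001, 0.0], [-0.0, -0.014, -1.0]]
contact_force: [16.3, 1.3, -11.1]
opening: 0.0139
gripper_force: 39.7
```

Emit:
arm_command(commands=[[230,0.004,0,0,0,0,0],[170,0.004,0,0,0,0,0],[170,0.004,0,0,0,0,0],[150,0.004,0,0.04,0,0,0],[110,0.004,0,0.08,0,0,0]])

```text
clock: 23.5
eef_pos: [0.4133, -0.0188, 0.1709]
eef_rot: [[0.0, -1.0, -0.007], [-1.0, -0.0, -0.0], [0.0, 0.007, -1.0]]
contact_force: [1.3, -0.0, 0.9]
opening: 0.0478
gripper_force: 0.0
```

Emit:
arm_command(commands=[[110,0.015,0.035,0,0,0,-0.147],[110,0.03,0.07,0,0,0,-0.294],[110,0.045,0.105,0,0,0,-0.441],[110,0.06,0.14,0,0,0,-0.588],[110,0.075,0.175,0,0,0,-0.735]])

```text
clock: 24.0
eef_pos: [0.4905, 0.1571, 0.1711]
eef_rot: [[-0.672, -0.74, -0.002], [-0.74, 0.672, -0.002], [0.003, 0.001, -1.0]]
contact_force: [1.1, -0.4, 0.3]
opening: 0.049
gripper_force: 0.0
```

Emit:
arm_command(commands=[[110,0.018,0.043,0,0,0,-0.147],[110,0.036,0.086,0,0,0,-0.294],[110,0.054,0.129,0,0,0,-0.441],[110,0.072,0.172,0,0,0,-0.588],[110,0.09,0.213,0,0,0,-0.735]])

```text
clock: 24.5
eef_pos: [0.5808, 0.3702, 0.1708]
eef_rot: [[-0.995, -0.099, -0.002], [-0.099, 0.995, -0.002], [0.002, -0.002, -1.0]]
contact_force: [0.5, 0.3, 0.3]
opening: 0.0489
gripper_force: 0.0
```

Emit:
arm_command(commands=[[110,0.002,0.002,0,0,0,-0.101],[110,0.002,0.002,0,0,0,-0.101],[110,0.002,0.002,0,0,0,-0.101]])

```text
clock: 24.8
eef_pos: [0.5826, 0.3703, 0.1708]
eef_rot: [[-1.0, -0.006, -0.002], [-0.006, 1.0, -0.002], [0.002, -0.002, -1.0]]
contact_force: [0.3, 0.0, -0.2]
opening: 0.0485
gripper_force: 0.0
```

```bash
python3 - <<'E'
from h import *
c=shot('wrist','w8.png'); o=status.get_obs(); print(o['eef_pos'],np.round(o['eef_rot'],3).tolist(),o['opening'])
c=shot('top','t2.png')
E
```

```text
[0.58285708 0.37004298 0.17149829] [[-1.0, -0.005, -0.002], [-0.005, 1.0, -0.001], [0.002, -0.001, -1.0]] 0.048607422961171334
```

View pics/w8.png

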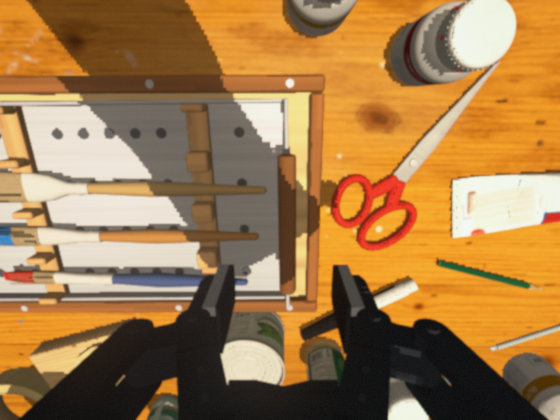

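```bash
python3 - <<'E'
from h import *
c=load('wrist')
for t in [(280,155),(295,155),(281,293),(296,293)]: print(ray(c,*t,.103).round(4))
E
```

```text
[0.5285 0.3679 0.103 ]
[0.5285 0.3771 0.103 ]
[0.6268 0.3688 0.103 ]
[0.6268 0.3795 0.103 ]
```

Emit:
arm_command(commands=[[110,-0.003,0.003,-0.03,0,0,0.005],[110,-0.003,0.003,-0.06,0,0,0.005],[110,-0.003,0.003,-0.077,0,0,0.005],[110,-0.003,0.003,-0.077,0,0,0.005],[110,-0.003,0.003,-0.077,0,0,0.005]])

```text
clock: 25.4
eef_pos: [0.5807, 0.3736, 0.0958]
eef_rot: [[-1.0, -0.008, 0.0], [-0.008, 1.0, 0.0], [-0.0, 0.0, -1.0]]
contact_force: [0.0, 0.6, 1.1]
opening: 0.0484
gripper_force: 0.0
```

Emit:
arm_command(commands=[[235,0,0,0,0,0,0],[235,0,0,0,0,0,0],[235,0,0,0,0,0,0],[235,0,0,0,0,0,0],[235,0,0,0,0,0,0]], grip_force=80)

```text
clock: 25.9
eef_pos: [0.5815, 0.3741, 0.0969]
eef_rot: [[-1.0, -0.008, 0.003], [-0.008, 1.0, 0.0], [-0.003, 0.0, -1.0]]
contact_force: [-0.9, -2.8, 6.3]
opening: 0.0092
gripper_force: 78.1
```

Emit:
arm_command(commands=[[235,0,-0.01,0,0,0,0],[235,0,-0.022,0,0,0,0],[235,0,-0.034,0,0,0,0],[235,0,-0.046,0,0,0,0],[235,0,-0.058,0,0,0,0]])

```text
clock: 26.4
eef_pos: [0.5816, 0.3196, 0.0969]
eef_rot: [[-1.0, -0.011, 0.004], [-0.011, 1.0, 0.007], [-0.004, 0.007, -1.0]]
contact_force: [0.4, 7.3, 3.3]
opening: 0.009
gripper_force: 78.8
```

Emit:
arm_command(commands=[[235,0,-0.01,0,0,0,0],[235,0,-0.02,0,0,0,0],[235,0,-0.03,0,0,0,0],[235,0,-0.04,0,0,0,0],[235,0,-0.05,0,0,0,0]])

```text
clock: 26.9
eef_pos: [0.5818, 0.2696, 0.0969]
eef_rot: [[-1.0, -0.011, 0.004], [-0.011, 1.0, 0.007], [-0.004, 0.007, -1.0]]
contact_force: [-0.6, 7.0, 4.2]
opening: 0.0091
gripper_force: 78.9
```

Emit:
arm_command(commands=[[235,0,-0.008,0,0,0,0],[235,0,-0.016,0,0,0,0],[235,0,-0.024,0,0,0,0],[235,0,-0.032,0,0,0,0],[235,0,-0.04,0,0,0,0]])

```text
clock: 27.4
eef_pos: [0.5819, 0.2297, 0.0969]
eef_rot: [[-1.0, -0.011, 0.004], [-0.011, 1.0, 0.007], [-0.004, 0.007, -1.0]]
contact_force: [-0.4, 7.1, 5.1]
opening: 0.0089
gripper_force: 79.0
```

Emit:
arm_command(commands=[[235,0,-0.008,0,0,0,0],[235,0,-0.016,0,0,0,0],[235,0,-0.024,0,0,0,0],[235,0,-0.032,0,0,0,0],[235,0,-0.04,0,0,0,0]])

```text
clock: 27.9
eef_pos: [0.582, 0.1897, 0.0969]
eef_rot: [[-1.0, -0.011, 0.004], [-0.011, 1.0, 0.007], [-0.004, 0.007, -1.0]]
contact_force: [0.0, 7.5, 5.3]
opening: 0.0089
gripper_force: 78.9
```

```bash
python3 - <<'E'
from h import *
c=shot('side'); px=c[0]
a=cv2.resize(px[140:320,180:400],None,fx=3.3,fy=3.3,interpolation=cv2.INTER_CUBIC); cv2.imwrite('pics/s3.png',a[:,:,::-1])
o=status.get_obs(); print(o['eef_pos'],o['contact_force'],o['opening'])
E
```

```text
[0.58207339 0.1881702  0.09691603] [0.56689704 4.44689294 5.11292414] 0.008829778456211046
```

View pics/s3.png

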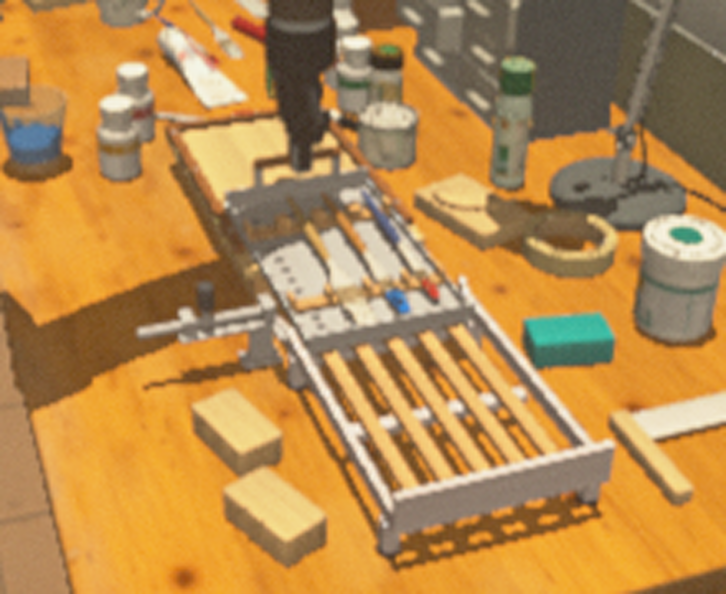

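Emit:
arm_command(commands=[[235,0,-0.01,0,0,0,0],[235,0,-0.02,0,0,0,0],[235,0,-0.03,0,0,0,0],[235,0,-0.04,0,0,0,0],[235,0,-0.05,0,0,0,0]])

```text
clock: 28.45
eef_pos: [0.5829, 0.1407, 0.0979]
eef_rot: [[-1.0, -0.012, 0.006], [-0.012, 1.0, 0.009], [-0.006, 0.009, -1.0]]
contact_force: [1.4, 5.6, 5.5]
opening: 0.0092
gripper_force: 79.1
```

Emit:
arm_command(commands=[[235,0,-0.01,0,0,0,0],[235,0,-0.02,0,0,0,0],[235,0,-0.03,0,0,0,0],[235,0,-0.04,0,0,0,0],[235,0,-0.05,0,0,0,0]])

```text
clock: 28.95
eef_pos: [0.5824, 0.0896, 0.0971]
eef_rot: [[-1.0, -0.011, 0.005], [-0.011, 1.0, 0.007], [-0.005, 0.007, -1.0]]
contact_force: [-0.3, 8.5, 7.0]
opening: 0.009
gripper_force: 79.2
```

Emit:
arm_command(commands=[[235,0,-0.01,0,0,0,0],[235,0,-0.02,0,0,0,0],[235,0,-0.03,0,0,0,0],[235,0,-0.035,0,0,0,0]])

```text
clock: 29.35
eef_pos: [0.5804, 0.0513, 0.0944]
eef_rot: [[-1.0, -0.009, -0.0], [-0.009, 1.0, 0.001], [0.0, 0.001, -1.0]]
contact_force: [1.3, 4.5, -3.5]
opening: 0.0094
gripper_force: 78.4
```

Emit:
arm_command(commands=[[235,0,-0.01,0,0,0,0],[235,0,-0.02,-0.0005,0,0,0],[235,0,-0.03,-0.0005,0,0,0],[235,0,-0.04,-0.0005,0,0,0],[235,0,-0.05,-0.0005,0,0,0]])

```text
clock: 29.85
eef_pos: [0.5813, 0.0011, 0.0943]
eef_rot: [[-1.0, -0.009, 0.001], [-0.009, 1.0, 0.001], [-0.001, 0.001, -1.0]]
contact_force: [4.0, 4.0, -2.5]
opening: 0.0094
gripper_force: 78.3
```

Emit:
arm_command(commands=[[235,0,-0.006,0,0,0,0],[235,0,-0.012,0,0,0,0],[235,0,-0.017,0,0,0,0],[235,0,-0.021,0,0,0,0],[235,0,-0.024,0,0,0,0]])

```text
clock: 30.35
eef_pos: [0.5816, -0.0227, 0.0944]
eef_rot: [[-1.0, -0.008, 0.002], [-0.008, 1.0, 0.001], [-0.002, 0.001, -1.0]]
contact_force: [3.9, 5.6, -1.8]
opening: 0.0093
gripper_force: 78.4
```

Creep forward until the stop pushes back.

Emit:
arm_command(commands=[[235,0,-0.002,0,0,0,0],[235,0,-0.004,0,0,0,0],[235,0,-0.006,0,0,0,0],[235,0,-0.007,0,0,0,0]])

```text
clock: 30.75
eef_pos: [0.5817, -0.0294, 0.0945]
eef_rot: [[-1.0, -0.009, 0.002], [-0.009, 1.0, 0.001], [-0.002, 0.001, -1.0]]
contact_force: [4.2, 4.7, -3.2]
opening: 0.0091
gripper_force: 78.4
```

Emit:
arm_command(commands=[[235,0,-0.001,0,0,0,0],[235,0,-0.002,0,0,0,0],[235,0,-0.003,0,0,0,0]])

```text
clock: 31.05
eef_pos: [0.5817, -0.0323, 0.0945]
eef_rot: [[-1.0, -0.009, 0.002], [-0.009, 1.0, 0.001], [-0.002, 0.001, -1.0]]
contact_force: [4.6, 6.4, -2.3]
opening: 0.0093
gripper_force: 78.4
```

Emit:
arm_command(commands=[[235,0.001,-0.001,0,0,0,0],[235,0.001,-0.002,0,0,0,0],[235,0.001,-0.003,0,0,0,0],[235,0.001,-0.004,0,0,0,0]])

```text
clock: 31.45
eef_pos: [0.5817, -0.0331, 0.0942]
eef_rot: [[-1.0, -0.011, 0.0], [-0.011, 1.0, 0.008], [-0.0, 0.008, -1.0]]
contact_force: [2.3, 15.0, -0.9]
opening: 0.0092
gripper_force: 78.7
```

Emit:
arm_command(commands=[[235,0,-0.001,0,0,0,0],[235,0,-0.002,0,0,0,0],[235,0,-0.002,0,0,0,0]])

```text
clock: 31.75
eef_pos: [0.5818, -0.0331, 0.0942]
eef_rot: [[-1.0, -0.012, 0.0], [-0.012, 1.0, 0.012], [-0.0, 0.012, -1.0]]
contact_force: [3.0, 18.7, -0.4]
opening: 0.0091
gripper_force: 78.7
```

Emit:
arm_command(commands=[[235,0,0.003,0,0,0,0],[150,0,0.003,0,0,0,0],[150,0,0.003,0,0,0,0],[150,0,0.003,0.03,0,0,0],[150,0,0.003,0.075,0,0,0]], grip_force=40)

```text
clock: 32.25
eef_pos: [0.5785, -0.0369, 0.1667]
eef_rot: [[-1.0, -0.007, -0.009], [-0.007, 1.0, -0.001], [0.009, -0.001, -1.0]]
contact_force: [0.5, -0.3, 0.3]
opening: 0.0354
gripper_force: 0.0
```

Emit:
arm_command(commands=[[150,-0.015,0,0,0,0,0.147],[150,-0.03,0,0,0,0,0.294],[150,-0.045,0,0,0,0,0.441],[150,-0.06,0,0,0,0,0.588],[150,-0.075,0,0,0,0,0.735]])

```text
clock: 32.75
eef_pos: [0.5054, -0.037, 0.1694]
eef_rot: [[-0.733, -0.68, -0.001], [-0.68, 0.733, -0.002], [0.002, -0.001, -1.0]]
contact_force: [-0.6, -0.0, -0.0]
opening: 0.0355
gripper_force: 0.0
```

Emit:
arm_command(commands=[[150,-0.017,0,0,0,0,0.147],[150,-0.034,0,0,0,0,0.294],[150,-0.051,0,0,0,0,0.441],[150,-0.068,0,0,0,0,0.588],[150,-0.085,0,0,0,0,0.735]])

```text
clock: 33.25
eef_pos: [0.4203, -0.0368, 0.1694]
eef_rot: [[-0.088, -0.996, -0.001], [-0.996, 0.088, -0.002], [0.002, 0.0, -1.0]]
contact_force: [0.2, -0.7, -0.2]
opening: 0.0352
gripper_force: 0.0
```

Emit:
arm_command(commands=[[150,-0.002,0.016,0,0,0,0.113],[150,-0.002,0.016,0,0,0,0.113],[150,-0.002,0.016,0,0,0,0.113]])

```text
clock: 33.55
eef_pos: [0.4196, -0.0204, 0.1695]
eef_rot: [[0.019, -1.0, 0.0], [-1.0, -0.019, -0.001], [0.001, -0.0, -1.0]]
contact_force: [0.1, -0.3, 0.0]
opening: 0.0349
gripper_force: 0.0
```

```bash
python3 - <<'E'
from h import *
c=shot('wrist','w9.png'); o=status.get_obs(); print(o['eef_pos'],np.round(o['eef_rot'],3).tolist(),o['opening'])
print(proj(c,[.416,-.0188,.098]))
E
```

```text
[ 0.4198023  -0.02036522  0.16948462] [[0.019, -1.0, 0.0], [-1.0, -0.019, -0.001], [0.001, -0.0, -1.0]] 0.035090679438690264
[287.61098828 235.56104331]
```

View pics/w9.png

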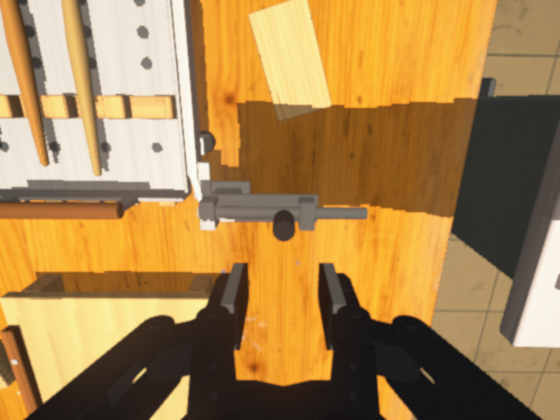

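Emit:
arm_command(commands=[[150,-0.001,0.001,-0.03,0,0,0.019],[150,-0.001,0.001,-0.06,0,0,0.019],[150,-0.001,0.001,-0.078,0,0,0.019],[150,-0.001,0.001,-0.078,0,0,0.019],[150,-0.001,0.001,-0.078,0,0,0.019]])

```text
clock: 34.1
eef_pos: [0.4189, -0.019, 0.0915]
eef_rot: [[0.039, -0.999, -0.001], [-0.999, -0.039, -0.0], [0.0, 0.001, -1.0]]
contact_force: [-0.8, -0.9, 0.4]
opening: 0.0351
gripper_force: 0.0
```

Emit:
arm_command(commands=[[230,0,0,0,0,0,0],[230,0,0,0,0,0,0],[230,0,0,0,0,0,0],[230,0,0,0,0,0,0]])

```text
clock: 34.5
eef_pos: [0.4198, -0.0188, 0.0926]
eef_rot: [[0.04, -0.999, 0.003], [-0.999, -0.04, -0.001], [0.001, -0.003, -1.0]]
contact_force: [-0.8, -1.5, 7.5]
opening: 0.0141
gripper_force: 39.2
```

Emit:
arm_command(commands=[[230,0.01,0,0,0,0,0],[230,0.02,0,0,0,0,0],[230,0.03,0,0,0,0,0],[230,0.038,0,0,0,0,0],[230,0.041,0,0,0,0,0]])

```text
clock: 35.0
eef_pos: [0.4608, -0.0184, 0.0926]
eef_rot: [[0.04, -0.999, 0.002], [-0.999, -0.04, 0.0], [-0.0, -0.002, -1.0]]
contact_force: [-2.8, -0.1, 8.6]
opening: 0.014
gripper_force: 39.5
```

Emit:
arm_command(commands=[[230,0.001,0,0,0,0,0],[230,0.002,0,0,0,0,0],[230,0.002,0,0,0,0,0]])

```text
clock: 35.3
eef_pos: [0.4613, -0.0184, 0.0925]
eef_rot: [[0.04, -0.999, 0.0], [-0.999, -0.04, 0.0], [-0.0, -0.0, -1.0]]
contact_force: [-4.4, -0.2, 9.4]
opening: 0.0147
gripper_force: 39.7
```

Emit:
arm_command(commands=[[230,0.002,0,0,0,0,0],[230,0.004,0,0,0,0,0],[230,0.004,0,0,0,0,0],[230,0.002,0,0,0,0,0]])

```text
clock: 35.7
eef_pos: [0.4614, -0.0184, 0.0925]
eef_rot: [[0.04, -0.999, -0.003], [-0.999, -0.04, 0.0], [-0.0, 0.003, -1.0]]
contact_force: [-5.3, 0.2, 10.6]
opening: 0.0145
gripper_force: 39.8
```

Emit:
arm_command(commands=[[170,0,0,0,0,0,0],[150,0,0,0,0,0,0],[150,0,0,0.03,0,0,0],[150,0,0,0.07,0,0,0],[150,-0.02,0,0.12,0,0,0]])

```text
clock: 36.2
eef_pos: [0.4459, -0.0185, 0.208]
eef_rot: [[0.04, -0.999, -0.001], [-0.999, -0.04, 0.0], [-0.0, 0.001, -1.0]]
contact_force: [0.1, -0.1, 0.1]
opening: 0.0353
gripper_force: 0.0
```

Emit:
arm_command(commands=[[150,-0.04,-0.02,0.02,0,0,0],[150,-0.08,-0.05,0.02,0,0,0],[150,-0.12,-0.08,0.02,0,0,0],[150,-0.15,-0.12,0.02,0,0,0],[150,-0.15,-0.12,0.02,0,0,0]])

```text
clock: 36.7
eef_pos: [0.2916, -0.1423, 0.2279]
eef_rot: [[0.029, -1.0, -0.0], [-1.0, -0.029, -0.002], [0.002, 0.0, -1.0]]
contact_force: [0.7, -1.1, -0.7]
opening: 0.0353
gripper_force: 0.0
```

```bash
python3 - <<'E'
from h import *
o=status.get_obs(); print(o['eef_pos'],o['clock'])
c=shot('top'); px=c[0]
a=cv2.resize(px[140:300,140:430],None,fx=2.75,fy=2.75,interpolation=cv2.INTER_CUBIC)
cv2.imwrite('pics/fin.png',a[:,:,::-1])
E
```

```text
[ 0.29159063 -0.14225851  0.22788976] 36.7
```

View pics/fin.png

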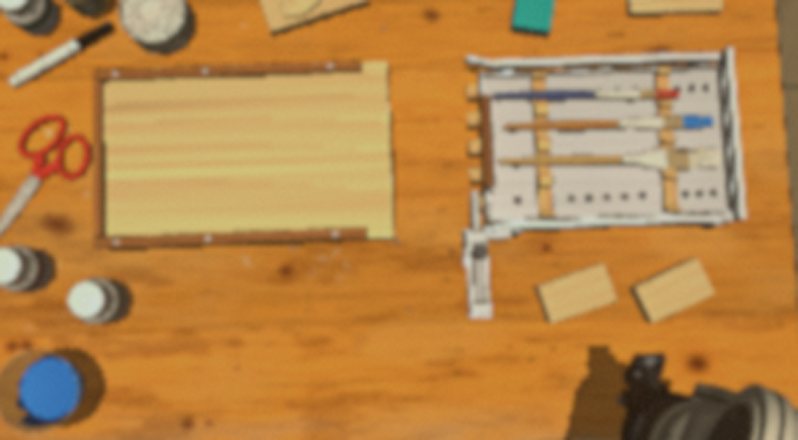

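The final picture shows the tray home against the stop, with the three brushes in their own grooves and bristles at the nose end (690–720, 95–160). The bolt rod is behind the tail wall (475,205), both blocks lie flat at (577,293) and (675,290), and the glass and bottles are where they were.

```bash
python3 -c "
from bench import workorder
print(workorder.close_job())"
```

```text
the job is handed in; nothing more can be done
None
```

I handed the job in at about 37 s: the two blocks lie flat on the table, the three brushes present are each in their own groove with bristles at the nose, the tray is home against the stop, the bolt is shot behind it, and the glass and bottles are undisturbed; no verdict was returned.

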